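Offcut through the flap of the offcut box

TASK

Clear the rectangular wood offcut off the little plywood shelf: without gripping or lifting it, push it along the shelf with your fingertips, in front of the mouth and on against the hanging metal flap, so that it swings the flap open, slides through and drops into the offcut box. Then draw your fingers back so that the flap can swing fully shut. The turned wooden knob on the shelf and the tools on the bench are to be left alone.

Things in the scene. Friction and masses are not known exactly. Their poses are not given: they have to be found in the camera images.
- chute: Fixed plywood offcut box with a shelf in front. Origin: on the bench (z = 0) under the middle of the mouth, in the mouth frame's plane; x points from the shelf through the mouth into the box, y left along the frame, z up. Shelf: flat, no rims, top 90 mm above the bench, x = -215 to +16 mm, y = -140 to +140 mm. Box: x = 0 to 212 mm, y = -140 to +140 mm, 154 mm high, fixed clear cover on top.
- mouth (a point): Middle of the mouth's lower edge, on the shelf's top in the frame's plane. Mouth 110 mm wide (y = -55 to +55 mm of the chute) and 52 mm high; the frame round it is 12 mm thick (x = -6 to +6 mm), with a bar over the mouth 8 mm high plus the 4 mm cover behind.
- drop_edge (a point): Middle of the shelf's inner edge, 16 mm past the mouth's plane. Here the shelf ends in a straight drop to the box's floor, 6 mm above the bench; inside, the box reaches from x = 16 to 200 mm, y = -128 to +128 mm of the chute. A part tips over this edge and falls in by itself once its middle has passed it.
- flap (a joint): Angle of the metal flap, rad: 0 = hanging shut, growing as its lower edge swings into the box (up to 1.5). It hangs freely by its own weight (20 g) and opens inwards only; under 1 N at its lower edge opens it, and it falls shut by itself when nothing holds it.
- flap_edge (a point): Middle of the flap's lower edge. The flap is a bare aluminium plate 120 mm wide, 50 mm high, 2 mm thick, hinged along its top edge 143 mm above the bench, 10 mm behind the mouth's plane; shut, its lower edge hangs 3 mm above the shelf.
- offcut_mid (a point): Centre of the offcut, a plain rectangular wooden block lying flat on the shelf, 70 mm long (its x axis), 50 mm wide (y), 24 mm high (z), about 75 g. It starts on the left or right half of the shelf, its middle 110 to 150 mm before the mouth's plane, its long axis within about 20 degrees of the chute's x axis.
- knob_mid (a point): Centre of the turned wooden furniture knob standing on the other half of the shelf: round, 36 mm across, 40 mm high. To be left alone.
- plane: Small steel hand plane on the bench, 160 x 50 mm, 70 mm high; origin under its middle. To be left alone.
- driver: Red-handled screwdriver lying on the bench, 200 mm long; origin near its middle, underside. To be left alone.
- glue: White glue bottle standing on the bench, 56 mm across, 130 mm high; origin at the centre of its underside. To be left alone.
- offcut: The same offcut; origin at the centre of its underside, axes as above.

How it is judged:
By the outcome, as a careful person would: the job done as asked, in the order asked, and still so for the second after the job is handed in, with the robot touching nothing.
It also fails if it takes over 56 s, if anything falls off the work surface, if the arm or the gripper's body presses on something with over 40 N, if the wrist force passes 120 N, or if a joint passes its speed limit or range.

ROBOT

A 6-joint arm with a two-finger parallel gripper is mounted at the origin on the work surface. World frame = base frame: x ahead of the robot, y to its left, z up, the work surface at z = 0. Lengths are in m, angles in rad, forces in N, time in s.
With the tool pointing down it reaches from about 0.15 to 0.775 m from the base axis. Payload 6.1 kg.
Tool frame: the origin (TCP) lies at the very end of the fingers, on their centre line; the grasp point (between the pads) lies 19 mm behind it; z points along the fingers, y is the line along which they close (so a half turn about z gives the same grasp; the last joint's range is limited). The gripper opens to 85 mm and grips with 20 to 120 N. Pads are 22 mm wide; open, the fingers measure 114 mm over their backs; the gripper's body (76 mm by 85 mm) begins 54 mm behind the grasp point. The pads swing forward as they close: fully open they stand 13 mm farther back than shut.
Start: joints at [1.165, 0.126, -0.04, 1.405, 0, 1.571], TCP at [0.207, 0.482, 0.231] pointing down, gripper open.
Joint ranges: [-2.72, 2.72], [-0.95, 1.95], [-1.27, 1.35], [-1.78, 2.02], [-1.46, 1.47], [-3.14, 3.14]. Speed limits (rad/s): [2.39, 2.39, 3.01, 3.14, 3.14, 3.14].

INTERFACE

Orientations are given as a 3x3 rotation matrix whose columns are the frame's x, y, z axes.
In Python, from station import bot gives the robot as it stands.
- The arm moves only by the shell command python3 -m crank 'ROWS' [FORCE]. ROWS is a JSON object of lists of equal length, an entry for each row: "linear": the shift along the world's x, y, z in mm, a list of three; "spin": the turn about the world's z in degrees; "gripper": the opening, from 0 (shut) to 1 (fully open). A call has 1 to 5 rows; each row shifts and turns the commanded pose from where the row before left it; what a row does not reach is not made up. A row lasts 1/12 s, in which the tool goes at most 41.7 mm and 7.16 degrees, less where a joint would pass 70% of its speed; a pose out of reach is approached as far as the arm can. A call is refused whole if a number of a shift passes 41.7 or a number of a turn 7.16, either way. A call with a gripper value outside its range is refused whole. The fingers move at their own pace and stop on an object; FORCE is the grip in N (left out, the last holds). Time passes only in rows, so rows that do not move let the fingers close. It gives the time, the measured TCP pose, the force, the opening and the grip force at its end, in the units of the state.
- bot.get_obs(): the state, without advancing time (a new reading comes with each control period).
- bot.read_camera(name): name is "scene" or "top" or "wrist"; returns a dict with "image" (420x560x3 uint8, red, green, blue), "camera_matrix" (3x3 intrinsics, pixels), "eye" and "rotation" of the camera in the world; the wrist camera has in their place "T_tool_cam" (4x4, takes a point from camera to tool coordinates, whose origin is the TCP and whose axes are the flange's). Camera axes: x right, y up, looking along -z (the intrinsics and any distortion apply to the point x, -y, -z); pixel columns grow to the right and rows downward; lengths in m; the calibration is good to about 2 mm. A picture is of the moment at which its call begins: read the wrist's pose just before it. There is no depth.
- bot.hand_in(): hands the job in; it is judged then, once.
The state is a dict: "time_s": time; "q": joint angles; "joint_velocities": joint speeds; "joint_torque": joint torques, N m; "eef_pos": TCP position; "eef_rot": TCP orientation; "force": force on the tool from outside, world axes, zero at the start; "wrist_torque": the same for the moment, N m; "width": finger opening in m; "grip_force": force on a finger pad.
Only numpy, scipy, OpenCV 4.12 (cv2) and the standard library are available. Lean on these libraries where they do the work, as an engineer would, in place of code of your own. Each camera call takes 0.05 s, during which the arm holds its last target. There are 200 camera calls.

## Working session

There is one attempt and no reset: what is moved stays moved. The work goes in short steps, Python scripts to look and compute and a shell command to move; the robot and the scene stay as the last step left them, time stands still between calls to the robot, and variables do not carry over. Pictures are saved under pics/ and viewed, at most 13 in all, crops included, and the job is handed in when it is done.

```bash
mkdir -p pics
python3 - <<'E'
from station import bot
import cv2
for n in("top","scene"):
    c=bot.read_camera(n); cv2.imwrite(f"pics/{n}0.png",c["image"][:,:,::-1])
    print(n,c["camera_matrix"],c["eye"],c["rotation"],[k for k in c])
o=bot.get_obs();print(o["time_s"],o["eef_pos"],o["eef_rot"])
E
```

```text
top [[438.92999806   0.         277.5655175 ]
 [  0.         438.92999806 209.70676   ]
 [  0.           0.           1.        ]] [0.48927636 0.04957636 1.23581728] [[ 0.0074248   0.99499549 -0.09964358]
 [-0.99995977  0.00788923  0.00426774]
 [ 0.00503249  0.09960789  0.99501404]] ['image', 'camera_matrix', 'eye', 'rotation']
scene [[479.36839324   0.         274.63100709]
 [  0.         479.36839324 208.59275582]
 [  0.           0.           1.        ]] [ 1.00141344 -0.72030237  0.77473608] [[ 0.89096561 -0.28297205  0.35511563]
 [ 0.45404122  0.5462777  -0.70386593]
 [ 0.00518263  0.78835746  0.61519562]] ['image', 'camera_matrix', 'eye', 'rotation']
0.1 [0.20708095 0.4820161  0.2306021 ] [[-9.18798034e-01  3.94727543e-01 -5.82935485e-04]
 [ 3.94727973e-01  9.18797053e-01 -1.34286221e-03]
 [ 5.53470342e-06 -1.46392010e-03 -9.99998928e-01]]
```

View pics/top0.png

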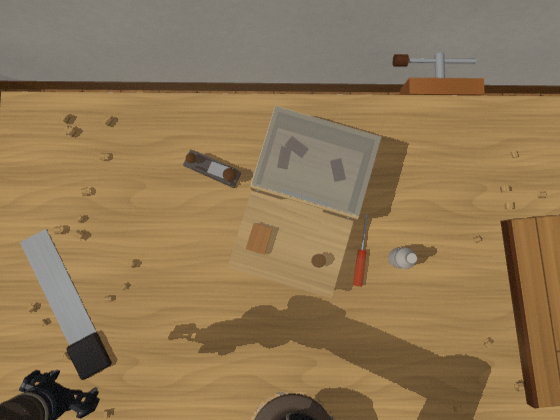

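View pics/scene0.png

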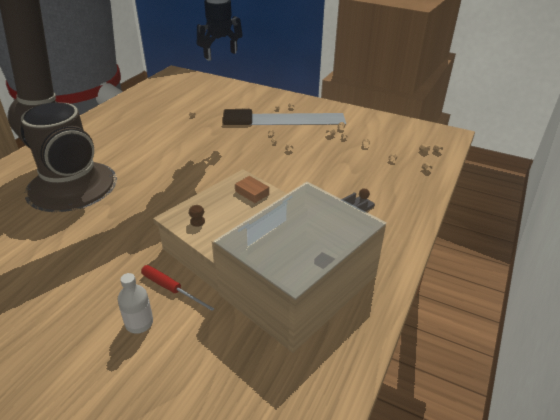

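The top view shows the offcut at (259,238) on the left half of the shelf, the knob at (319,260), and the box with corners near (276,108), (381,136), (358,217) and (252,188). I'll enlarge it for the corners.

```bash
cat > h.py <<'E'
import numpy as np, cv2
from station import bot
def ray(c,uv,z):
    K=c["camera_matrix"]; uv=np.atleast_2d(np.array(uv,float))
    d=np.c_[(uv[:,0]-K[0,2])/K[0,0],-(uv[:,1]-K[1,2])/K[1,1],-np.ones(len(uv))]@np.array(c["rotation"]).T
    e=np.array(c["eye"]); return e+d*((z-e[2])/d[:,2])[:,None]
E
python3 - <<'E'
from h import *
c=bot.read_camera("top"); im=c["image"][:,:,::-1].copy()
cv2.imwrite("pics/top1.png",cv2.resize(im[95:305,220:390],None,fx=2.8,fy=2.8,interpolation=cv2.INTER_CUBIC)) 
hsv=cv2.cvtColor(im,cv2.COLOR_BGR2HSV)
print(hsv[238,259],hsv[225,290],hsv[260,319])
roi=hsv[215:262,240:285]
m=((roi[:,:,1].astype(int)>130)&(roi[:,:,0]<16)).astype('uint8')
n=cv2.findContours(m,0,2)[0]; k=max(n,key=cv2.contourArea); r=cv2.minAreaRect(k); b=cv2.boxPoints(r)+[240,215]
print(cv2.contourArea(k),b)
P=ray(c,b,.114);print(P,np.linalg.norm(np.diff(P,axis=0),axis=1),P.mean(0))
S=ray(c,[[231,262],[334,296]],.09);B=ray(c,[[276,108],[381,136],[358,217],[252,188]],.158)
for X in(S,B):
  print(X, np.linalg.norm(np.diff(X,axis=0),axis=1))
E
```

```text
[ 16 149 152] [ 18 104 172] [ 16 127 110]
460.5 [[245.56756687 248.40540695]
 [253.50270176 222.61621571]
 [271.913517   228.28108215]
 [263.97838211 254.07027435]]
[[0.50198711 0.12546958 0.114     ]
 [0.56791277 0.10612639 0.114     ]
 [0.55376185 0.05886558 0.114     ]
 [0.48799031 0.07846751 0.114     ]] [0.06870481 0.0493339  0.06863039] [0.52791301 0.09223226 0.114     ]
[[ 0.46688597  0.16431197  0.09      ]
 [ 0.38190208 -0.10228747  0.09      ]] [0.27981694]
[[ 0.85541181  0.05082594  0.158     ]
 [ 0.78542643 -0.21360091  0.158     ]
 [ 0.58070995 -0.15353206  0.158     ]
 [ 0.65079688  0.10874117  0.158     ]] [0.27353155 0.21334738 0.27147637]
```

View pics/top1.png

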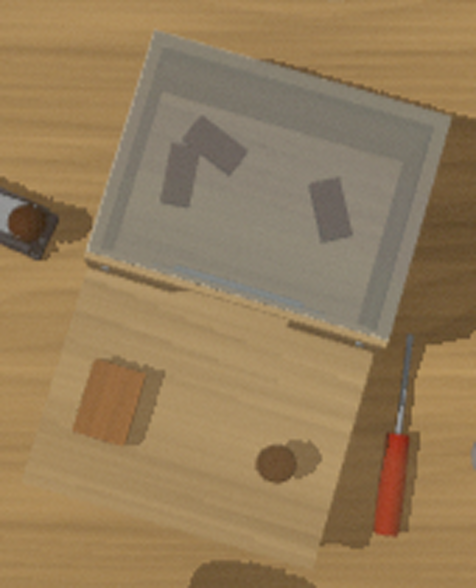

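```bash
cat >> h.py <<'E'
def fit(A,B):
    a=A.mean(0);b=B.mean(0);U,_,V=np.linalg.svd((A-a).T@(B-b));R=(U@V).T
    return R,b-R@a
E
python3 - <<'E'
from h import *
c=bot.read_camera("top")
uv=np.array([[25,482],[315,568],[87,258],[387,347],[153,33],[450,115]])/2.8+[220,95]
z=[.09,.09,.154,.154,.156,.156]
W=np.array([ray(c,u,h)[0][:2] for u,h in zip(uv,z)])
M=np.array([[-215,140],[-215,-140],[-6,140],[-6,-140],[212,140],[212,-140]])/1e3
R,t=fit(M,W); print(t,np.degrees(np.arctan2(R[1,0],R[0,0]))); print((W-M@R.T-t)*1e3)
np.savez("fit.npz",R=R,t=t)
P=ray(c,[[259.2,238.8]],.114)[0][:2]; K=ray(c,[[318.8,260.4]],.13)[0][:2]
print("offcut",R.T@(P-t)*1e3,"knob",R.T@(K-t)*1e3, "offcut axis deg",np.degrees(np.arctan2(-.01934,.06593)))
# scene check
s=bot.read_camera("scene")
for n,p in dict(off=[*P,.114],mouth=[*t,.09],corner=[*(R@[-.215,-.14]+t),.09],c2=[*(R@[.212,-.14]+t),.158],c3=[*(R@[.212,.14]+t),.158]).items():
    q=np.array(s["rotation"]).T@(np.array(p)-s["eye"]);Kk=s["camera_matrix"];print(n,Kk[0,0]*q[0]/-q[2]+Kk[0,2],Kk[1,1]*q[1]/q[2]+Kk[1,2])
E
```

```text
[ 0.62048654 -0.02273486] -15.796702562755424
[[ 1.91065506 -1.07364308]
 [ 1.66968282  0.51974139]
 [ 0.7074412  -2.31142048]
 [-0.33616368  1.04966121]
 [-3.36879047  0.02251855]
 [-0.58282493  1.79314241]]
offcut [-121.26449862   83.95744389] knob [-131.69540973  -75.33269046] offcut axis deg -16.348598313277563
off 250.36387452920263 184.88824255456655
mouth 262.63341325780766 231.91311973066126
corner 150.85756006819867 218.90468610259634
c2 295.0516175191084 296.86937334325665
c3 385.28265853685775 220.30558977631094
```

Run:
```python
from h import *
s=bot.read_camera("scene");cv2.imwrite("pics/s1.png",cv2.resize(s["image"][160:310,140:400,::-1],None,fx=3,fy=3,interpolation=cv2.INTER_CUBIC))
```

```text
(no output)
```

View pics/s1.png

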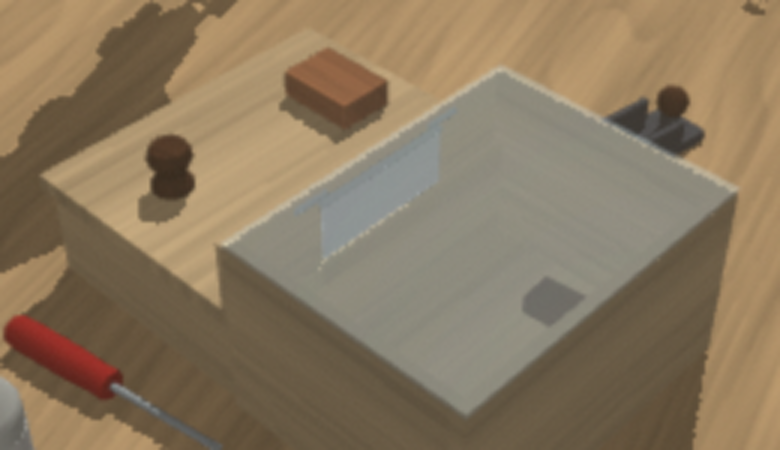

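```bash
python3 -m crank '{"linear":[[27,-28,0],[27,-28,0],[27,-28,0],[27,-28,0],[27,-28,0]],"spin":[-6.9,-6.9,-6.9,-6.9,-6.9],"gripper":[0.3,0.3,0.3,0.3,0.3]}'
python3 -m crank '{"linear":[[27,-28,0],[27,-28,0],[27,-28,0],[27,-28,0],[27,-28,0]],"spin":[-6.9,-6.9,-6.9,-6.9,-6.9],"gripper":[0.3,0.3,0.3,0.3,0.3]}'
python3 -m crank '{"linear":[[27,-28,0],[0,0,0],[0,0,0]],"spin":[-6.9,-6.9,0],"gripper":[0.3,0.3,0.3]}'
python3 - <<'E'
from h import *
f=np.load("fit.npz");o=bot.get_obs();R=f["R"]
print(o["eef_pos"],R.T@(o["eef_pos"][:2]-f["t"])*1e3,o["eef_rot"][:,1] if hasattr(o["eef_rot"],"shape") else o["eef_rot"],R[:,0],o["q"],o["width"],(R@[-.121,.133]+f["t"]-o["eef_pos"][:2])*1e3)
E
```

```text
time_s: 0.72
eef_pos: [0.343, 0.341, 0.2313]
eef_rot: [[-0.529, 0.848, 0.0], [0.848, 0.529, 0.0], [0.0, 0.0, -1.0]]
force: [0.9, 0.5, 0.3]
width: 0.0267
grip_force: 0.0
time_s: 1.13
eef_pos: [0.4783, 0.2006, 0.2314]
eef_rot: [[0.045, 0.999, 0.0], [0.999, -0.045, 0.0], [0.0, 0.0, -1.0]]
force: [0.7, 1.1, 0.4]
width: 0.0254
grip_force: 0.0
time_s: 1.38
eef_pos: [0.5054, 0.1726, 0.2308]
eef_rot: [[0.283, 0.959, -0.001], [0.959, -0.283, -0.0], [-0.0, -0.001, -1.0]]
force: [-0.7, 0.3, -0.6]
width: 0.0257
grip_force: 0.0
[0.50535235 0.1725706  0.23076103] [-163.95300148  156.58709816] [ 9.59085453e-01 -2.83115811e-01 -7.28663805e-04] [ 0.96223366 -0.27222487] [ 3.29026814e-01  1.43661926e-01 -2.01228622e-02  1.40784953e+00
  7.74182866e-05  2.18686432e+00] 0.025686198721696925 [ 34.90982918 -34.38917508]
```

```bash
python3 -m crank '{"linear":[[18,-17,0],[17,-17,0],[0,0,-35],[0,0,-35],[0,0,0]],"spin":[0,0,0,0,0],"gripper":[0.3,0.3,0.3,0.3,0.3]}'
cat >> h.py <<'E'
def wrist():
    o=bot.get_obs();c=bot.read_camera("wrist");T=np.eye(4);T[:3,:3]=o["eef_rot"];T[:3,3]=o["eef_pos"]
    T=T@np.array(c["T_tool_cam"]);return dict(image=c["image"],camera_matrix=c["camera_matrix"],eye=T[:3,3],rotation=T[:3,:3])
def block(c,S=110):
    im=cv2.cvtColor(c["image"],cv2.COLOR_RGB2HSV)
    m=((im[:,:,1]>130)&(im[:,:,0]<17)&(im[:,:,2]>90)).astype('uint8');m=cv2.morphologyEx(m,cv2.MORPH_OPEN,np.ones((3,3)))
    return m
E
python3 - <<'E'
from h import *
c=wrist();cv2.imwrite("pics/w1.png",c["image"][:,:,::-1]);print(c["eye"],bot.get_obs()["eef_pos"])
E
```

```text
time_s: 1.8
eef_pos: [0.535, 0.1399, 0.1544]
eef_rot: [[0.273, 0.962, -0.011], [0.962, -0.273, -0.003], [-0.005, -0.01, -1.0]]
force: [-1.8, -1.0, -1.1]
width: 0.0255
grip_force: 0.0
[0.55693567 0.2125805  0.29625012] [0.53605692 0.14036426 0.15800365]
```

View pics/w1.png

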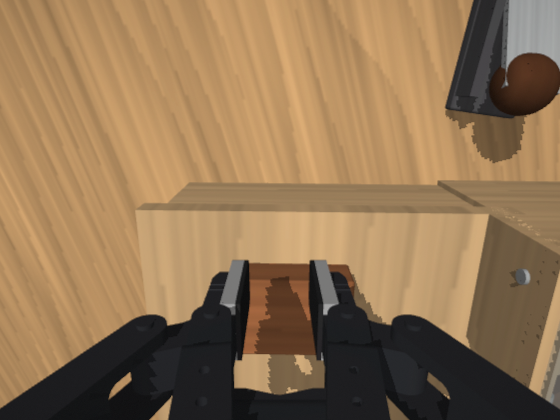

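The wrist view shows the block between and below the fingertips: bottom of its left face at row 264, top edge at row 280, right corner at column ~350.

Run:
```python
from h import *
f=np.load("fit.npz");R=f["R"];c=wrist();o=bot.get_obs()
g=lambda p:R.T@(p[:2]-f["t"])*1e3
for u,z in [((290,264),.09),((290,280),.114),((350,265),.09),((353,280),.114),((280,353),.114),((138,207),.09),((490,212),.09)]: print(u,g(ray(c,u,z)[0]))
print(o["eef_pos"],g(o["eef_pos"]))
```

```text
(290, 264) [-119.4239444   108.34971403]
(290, 280) [-119.94663703  110.00446572]
(350, 265) [-81.74810542 107.75136896]
(353, 280) [-84.44190775 110.10536086]
(280, 353) [-125.61105707   60.8063865 ]
(138, 207) [-210.88065321  145.68581336]
(490, 212) [ -0.16031504 142.78032992]
[0.53774336 0.14084016 0.16093374] [-124.14747035  134.87263859]
```

```bash
python3 -m crank '{"linear":[[4,-1,-21],[0,0,-21],[0,0,-21],[0,0,0],[0,0,0]],"spin":[0,0,0,0,0],"gripper":[0.3,0.3,0.3,0.3,0.3]}'
python3 -m crank '{"linear":[[-2.2,-7.7,0],[-2.2,-7.7,0],[-2.2,-7.7,0],[-2.2,-7.7,0],[-2.2,-7.7,0]],"spin":[0,0,0,0,0],"gripper":[0.3,0.3,0.3,0.3,0.3]}'
```

```text
time_s: 2.32
eef_pos: [0.5436, 0.1401, 0.1002]
eef_rot: [[0.275, 0.962, 0.001], [0.962, -0.275, 0.0], [0.001, 0.001, -1.0]]
force: [0.3, -0.2, 0.3]
width: 0.0258
grip_force: 0.0
time_s: 2.73
eef_pos: [0.5323, 0.0999, 0.0992]
eef_rot: [[0.277, 0.961, 0.001], [0.961, -0.277, 0.0], [0.001, 0.001, -1.0]]
force: [-0.4, 0.4, 0.6]
width: 0.0259
grip_force: 0.3
```

```bash
python3 -m crank '{"linear":[[-2.2,-7.7,0],[-2.2,-7.7,0],[-2.2,-7.7,0],[-2.2,-7.7,0],[-2.2,-7.7,0]],"spin":[0,0,0,0,0],"gripper":[0.3,0.3,0.3,0.3,0.3]}'
python3 - <<'E'
from h import *
f=np.load("fit.npz");R=f["R"];o=bot.get_obs();print(R.T@(o["eef_pos"][:2]-f["t"])*1e3)
c=wrist();cv2.imwrite("pics/w2.png",c["image"][:,:,::-1])
E
```

```text
time_s: 3.15
eef_pos: [0.5209, 0.0615, 0.0982]
eef_rot: [[0.277, 0.961, -0.0], [0.961, -0.277, 0.0], [-0.0, -0.0, -1.0]]
force: [0.2, 1.5, -0.2]
width: 0.0256
grip_force: 0.3
[-118.73034321   53.94933143]
```

View pics/w2.png

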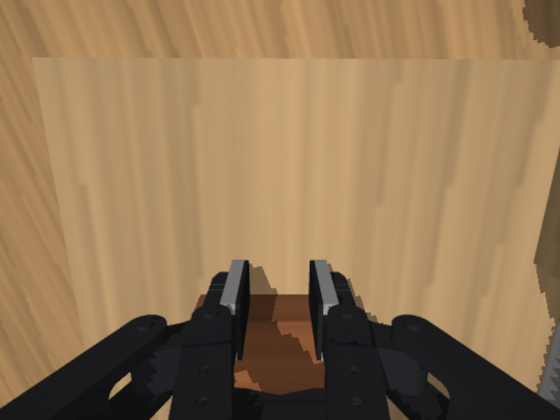

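The block is flush against both fingers, its left top edge at row ~295 and straight.

Run:
```python
from h import *
f=np.load("fit.npz");R=f["R"];c=wrist();o=bot.get_obs()
g=lambda p:R.T@(p[:2]-f["t"])*1e3
for u,z in [((250,294),.114),((305,294),.114),((200,296),.114)]: print(u,g(ray(c,u,z)[0]))
print(g(o["eef_pos"]))
```

```text
(250, 294) [-130.25502589   54.83532818]
(305, 294) [-108.91417493   54.72222229]
(200, 296) [-149.72429719   54.06222829]
[-118.81462884   53.52976736]
```

```bash
python3 -m crank '{"linear":[[-2.2,-7.7,0],[-2.2,-7.7,0],[0,0,0],[5,19,0],[0,0,30]],"spin":[0,0,0,0,0],"gripper":[0.3,0.3,0.3,0.3,0.3]}'
python3 -m crank '{"linear":[[-15,0,35],[-15,-5,0],[-15,-5,0],[-15,-5,0],[-15,-5,0]],"spin":[0,7,7,7,7],"gripper":[0.3,0.3,0.3,0.3,0.3]}'
python3 -m crank '{"linear":[[0,-5,0],[0,0,0],[0,0,0],[0,0,0],[0,0,0]],"spin":[7,7,7,7,7],"gripper":[0.3,0.3,0.3,0.3,0.3]}'
python3 -m crank '{"linear":[[0,0,0],[0,0,0],[0,0,0],[0,0,0],[0,0,0]],"spin":[7,7,7,6.3,0],"gripper":[0.3,0.3,0.3,0.3,0.3]}'
python3 - <<'E'
from h import *
f=np.load("fit.npz");R=f["R"];o=bot.get_obs();p=R.T@(o["eef_pos"][:2]-f["t"])*1e3
print(p,o["eef_rot"][:,1],R[:,1],(R@[-.183,.001]+f["t"]-o["eef_pos"][:2])*1e3)
c=wrist();cv2.imwrite("pics/w3.png",c["image"][:,:,::-1])
E
```

```text
time_s: 3.67
eef_pos: [0.5193, 0.0668, 0.1235]
eef_rot: [[0.276, 0.961, -0.008], [0.961, -0.276, -0.0], [-0.002, -0.008, -1.0]]
force: [0.8, 0.4, -0.8]
width: 0.0255
grip_force: 0.0
time_s: 4.08
eef_pos: [0.4462, 0.0458, 0.1634]
eef_rot: [[-0.213, 0.977, 0.0], [0.977, 0.213, -0.0], [-0.0, 0.0, -1.0]]
force: [0.1, -0.0, -0.5]
width: 0.0252
grip_force: 0.0
time_s: 4.5
eef_pos: [0.4468, 0.0409, 0.1633]
eef_rot: [[-0.735, 0.678, 0.0], [0.678, 0.735, -0.0], [-0.0, 0.0, -1.0]]
force: [-0.3, -0.9, -0.5]
width: 0.0252
grip_force: 0.0
time_s: 4.92
eef_pos: [0.4468, 0.0409, 0.1633]
eef_rot: [[-0.963, 0.269, -0.0], [0.269, 0.963, -0.0], [0.0, -0.0, -1.0]]
force: [0.3, -1.0, -0.0]
width: 0.0256
grip_force: 0.0
[-184.47396834   13.9849851 ] [ 2.68804006e-01  9.63194892e-01 -7.57301516e-05] [0.27222487 0.96223366] [ -2.11653393 -12.89584061]
```

View pics/w3.png

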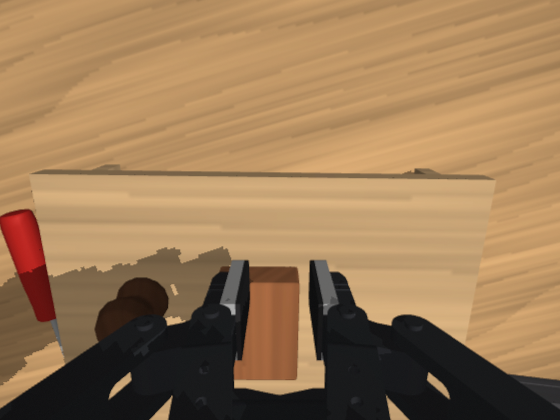

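The block is straight, rear face at rows 267–281 and left (+y) edge at column 298. The shelf's front corners are at (32,175) and (493,180), and the knob is to the side.

Run:
```python
from h import *
f=np.load("fit.npz");R=f["R"];c=wrist()
g=lambda p:R.T@(p[:2]-f["t"])*1e3
for u,z in [((270,267),.09),((270,281),.114),((298,282),.114),((297,378),.114),((32,175),.09),((493,180),.09)]: print(u,g(ray(c,u,z)[0]))
```

```text
(270, 267) [-154.8921815     8.08699888]
(270, 281) [-157.64347737    8.65373179]
(298, 282) [-156.9611923    24.92376339]
(297, 378) [-88.98432729  25.1999618 ]
(32, 175) [-215.55020661 -133.42967767]
(493, 180) [-211.94031175  142.33231807]
```

```bash
python3 -m crank '{"linear":[[-2,-13,0],[0,0,-22],[0,0,-22],[0,0,-21],[0,0,0]],"spin":[0,0,0,0,0],"gripper":[0.3,0.3,0.3,0.3,0.3]}'
python3 -m crank '{"linear":[[9.6,-2.7,0],[9.6,-2.7,0],[9.6,-2.7,0],[9.6,-2.7,0],[9.6,-2.7,0]],"spin":[0,0,0,0,0],"gripper":[0.3,0.3,0.3,0.3,0.3]}'
python3 -m crank '{"linear":[[9.6,-2.7,0],[9.6,-2.7,0],[9.6,-2.7,0],[9.6,-2.7,0],[9.6,-2.7,0]],"spin":[0,0,0,0,0],"gripper":[0.3,0.3,0.3,0.3,0.3]}'
python3 - <<'E'
from h import *
f=np.load("fit.npz");R=f["R"];o=bot.get_obs();print(R.T@(o["eef_pos"][:2]-f["t"])*1e3)
c=wrist();cv2.imwrite("pics/w4.png",c["image"][:,:,::-1])
E
```

```text
time_s: 5.43
eef_pos: [0.4423, 0.0277, 0.0947]
eef_rot: [[-0.962, 0.274, -0.006], [0.274, 0.962, -0.0], [0.006, -0.002, -1.0]]
force: [-1.8, 0.2, -0.7]
width: 0.0259
grip_force: 0.0
time_s: 5.85
eef_pos: [0.4948, 0.0141, 0.0992]
eef_rot: [[-0.962, 0.272, 0.002], [0.272, 0.962, 0.0], [-0.002, 0.001, -1.0]]
force: [-1.3, 0.3, 1.2]
width: 0.0254
grip_force: 0.3
time_s: 6.27
eef_pos: [0.5418, 0.0007, 0.0982]
eef_rot: [[-0.962, 0.271, -0.0], [0.271, 0.962, -0.0], [0.0, -0.0, -1.0]]
force: [0.1, 0.0, 1.7]
width: 0.0258
grip_force: 0.3
[-82.11031903   1.08041682]
```

View pics/w4.png

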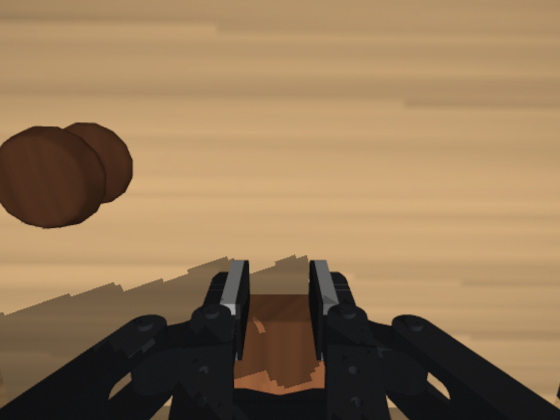

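The block is straight against the fingers (rear edge at row 295), with the knob clear to the side. Pushing on to the flap.

```bash
python3 -m crank '{"linear":[[9.6,-2.7,0],[9.6,-2.7,0],[9.6,-2.7,0],[0,0,0]],"spin":[0,0,0,0],"gripper":[0.3,0.3,0.3,0.3]}'
python3 -m crank '{"linear":[[9.6,-2.7,0],[9.6,-2.7,0],[9.6,-2.7,0],[0,0,0],[0,0,0]],"spin":[0,0,0,0,0],"gripper":[0.3,0.3,0.3,0.3,0.3]}'
python3 - <<'E'
from h import *
f=np.load("fit.npz");R=f["R"];o=bot.get_obs();print(R.T@(o["eef_pos"][:2]-f["t"])*1e3)
a=bot.read_camera("scene")["image"][160:310,150:400,::-1];b=wrist()["image"][:,:,::-1]
cv2.imwrite("pics/p5.png",np.vstack([cv2.resize(a,(500,300)),cv2.resize(b,(500,300))]))
E
```

```text
time_s: 6.65
eef_pos: [0.5716, -0.0077, 0.0982]
eef_rot: [[-0.962, 0.272, 0.001], [0.272, 0.962, -0.0], [-0.001, 0.0, -1.0]]
force: [0.4, 0.2, -0.5]
width: 0.0259
grip_force: 0.0
time_s: 7.07
eef_pos: [0.599, -0.0154, 0.0981]
eef_rot: [[-0.962, 0.272, -0.0], [0.272, 0.962, -0.0], [0.0, -0.0, -1.0]]
force: [0.0, 0.4, 0.2]
width: 0.0255
grip_force: 0.0
[-22.65078212   1.18267139]
```

View pics/p5.png

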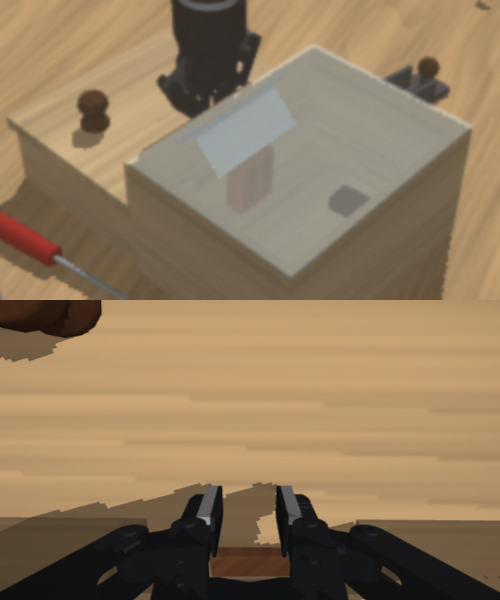

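The scene view shows the block tipped nose-down at the drop edge with the flap still resting open on it. It may be mid-fall, so I'll let time pass and look again.

```bash
python3 -m crank '{"linear":[[0,0,0],[0,0,0],[0,0,0],[0,0,0],[0,0,0]],"spin":[0,0,0,0,0],"gripper":[0.3,0.3,0.3,0.3,0.3]}'
python3 - <<'E'
from h import *
a=bot.read_camera("scene")["image"][160:310,150:400,::-1];b=wrist()["image"][180:420,140:420,::-1]
cv2.imwrite("pics/p6.png",np.vstack([cv2.resize(a,(500,300)),cv2.resize(b,(350,300)) if 0 else cv2.resize(b,(500,300))]))
E
```

```text
time_s: 7.58
eef_pos: [0.5983, -0.0152, 0.0984]
eef_rot: [[-0.962, 0.271, 0.0], [0.271, 0.962, 0.0], [-0.0, 0.0, -1.0]]
force: [-0.1, -0.2, -0.1]
width: 0.0253
grip_force: 0.0
```

View pics/p6.png

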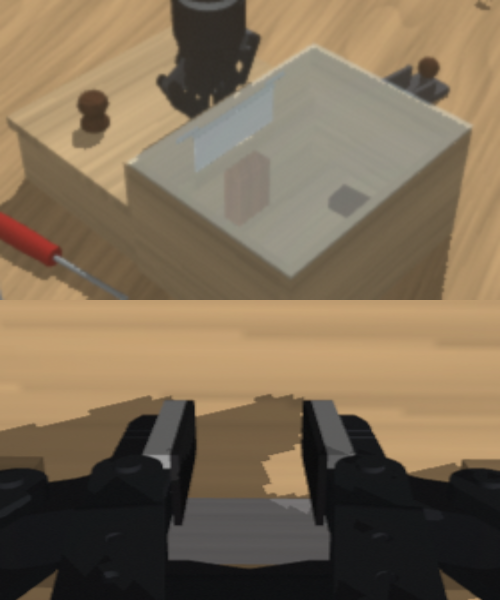

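The block has dropped into the box and the flap hangs shut. Now I'll draw the fingers back, lift and let things settle.

```bash
python3 -m crank '{"linear":[[-19,5.4,0],[-19,5.4,0],[-19,5.4,0],[0,0,30],[0,0,35]],"spin":[0,0,0,0,0],"gripper":[0.3,0.3,0.3,0.3,0.3]}'
python3 -m crank '{"linear":[[-10,0,35],[-20,10,10],[0,0,0],[0,0,0],[0,0,0]],"spin":[0,0,0,0,0],"gripper":[0.3,0.3,0.3,0.3,0.3]}'
python3 -m crank '{"linear":[[0,0,0],[0,0,0],[0,0,0],[0,0,0],[0,0,0]],"spin":[0,0,0,0,0],"gripper":[0.3,0.3,0.3,0.3,0.3]}'
python3 - <<'E'
from h import *
a=bot.read_camera("scene")["image"][160:310,150:400,::-1]
cv2.imwrite("pics/p7.png",cv2.resize(a,(500,300)))
E
```

```text
time_s: 8.1
eef_pos: [0.5372, 0.0012, 0.1605]
eef_rot: [[-0.963, 0.271, -0.008], [0.271, 0.963, -0.0], [0.008, -0.002, -1.0]]
force: [1.2, -0.2, -0.2]
width: 0.0255
grip_force: 0.0
time_s: 8.52
eef_pos: [0.5114, 0.0109, 0.2078]
eef_rot: [[-0.963, 0.271, -0.0], [0.271, 0.963, -0.0], [0.0, -0.0, -1.0]]
force: [0.7, -0.1, -0.4]
width: 0.0258
grip_force: 0.0
time_s: 8.93
eef_pos: [0.5115, 0.0108, 0.2078]
eef_rot: [[-0.962, 0.272, -0.001], [0.272, 0.962, -0.0], [0.001, -0.0, -1.0]]
force: [-0.4, 0.6, -0.1]
width: 0.0254
grip_force: 0.0
```

View pics/p7.png

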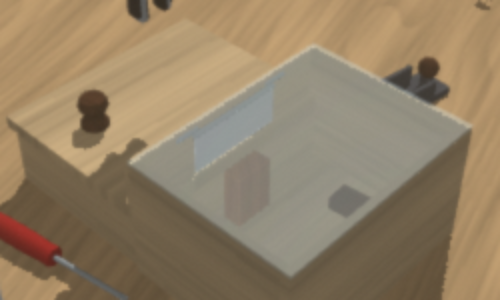

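The shelf is clear apart from the untouched knob, the block is in the box, the flap is shut, and the gripper is well clear.

```bash
python3 -c "
from station import bot
print(bot.hand_in())"
```

```text
the job is handed in; nothing more can be done
None
```

The offcut was pushed along the shelf and through the flap into the box, the flap hangs shut, the knob and tools were left alone, and the job was handed in at about 9 s (no verdict was returned).

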